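# Draw the tray to its stop and stack the magazine kit in it

## Robot

A 7-joint arm with a two-finger parallel gripper is mounted at the origin on the work surface; the furniture and walls round the work are solid. World frame = base frame: x ahead of the robot, y to its left, z up, the work surface at z = 0. Lengths are in m, angles in rad, forces in N, time in s.
With the tool pointing down it reaches from about 0.4 to 0.85 m from the base axis. Payload 10.4 kg.
Tool frame: the origin (TCP) lies between the finger pads; the fingertips stand r.nose_length ahead of it and the grasp point (between the pads) lies 6 mm ahead of it (r.nose_length is the distance from the TCP to the fingertips, in m); z points along the fingers, x is the direction in which the jaws open and shut, and the axes are right-handed (so a half turn about z gives the same grasp; the last joint's range is limited). The gripper opens to 87 mm and grips with 3 to 60 N. Pads are 19 mm wide; open, the fingers measure 117 mm over their backs; the gripper's body (75 mm by 190 mm) begins 51 mm behind the grasp point.
Start: joints at [1.129, 0.332, -0.065, 1.46, 0.022, 1.35, -0.088], TCP at [0.254, -0.571, 0.248] pointing down, gripper open.
Joint ranges: [-2.6, 2.6], [-0.5, 2.12], [-1.47, 1.34], [0.16, 2.42], [-1.27, 4.41], [0.06, 2.06], [-2.6, 2.6]. Speed limits (rad/s): [2.22, 2.22, 2.79, 2.79, 3.14, 3.14, 3.14].

## Interface

Orientations are given as a unit quaternion [x, y, z, w].
In Python, from bench import r gives the robot as it stands. The module is installed in compiled form; this text tells all that it offers.
- The arm moves only by the shell command python3 -m creep 'ROWS' [OPENING] [FORCE]. ROWS is JSON, a list of rows, each an object of numbers: "x", "y", "z": the shift along the world's x, y, z in m; "spin": the turn about the world's z in degrees. In form: [{"x": .., "y": .., "z": .., "spin": ..}, ...]. A call has 1 to 12 rows; each row is the pose to reach, as a shift and turn from the pose commanded when the call began; what a row does not reach only later rows make up. A row lasts 1/8 s, in which the tool goes at most 62.5 mm and 10.7 degrees, less where a joint would pass 70% of its speed; a pose out of reach is approached as far as the arm can. A call with a gripper value outside its range is refused whole. OPENING is the finger opening in m, from 0 to 0.087, set as the call begins (- or left out, the last holds). The fingers move at their own pace and stop on an object; FORCE is the grip in N (left out, the last holds). Time passes only in rows, so rows that repeat a pose let the fingers close. It gives the time, the measured TCP pose, the force and the opening at its end, in the units of the state.
- r.read_state(): the state, without advancing time (a new reading comes with each control period).
- r.camera(name): name is "scene" or "top" or "wrist"; returns a dict with "pixels" (400x640x3 uint8, blue, green, red), "z_map" (400x640 float32, m along the optical axis (not along the pixel's ray), 0 where there is no reading), "K" (3x3 intrinsics, pixels), "R" (3x3) and "t" (3): a world point X has camera coordinates R X + t. Camera axes: x right, y down, z forward; pixel columns grow to the right and rows downward; lengths in m; the calibration is good to about 2 mm. A picture is of the moment at which its call begins.
- r.close_job(): hands the job in, once; it reports no verdict.
The state is a dict: "time": time; "joint_positions": joint angles; "joint_vel": joint speeds; "joint_torque": joint torques, N m; "ee_pos": TCP position; "eef_rot": TCP orientation; "ft_force": force on the tool from outside, world axes, zero at the start; "torque": the same for the moment, N m; "width": finger opening in m.
Only numpy, scipy, OpenCV 4.12 (cv2) and the standard library are available. Lean on these libraries where they do the work, as an engineer would, in place of code of your own. Each camera call takes 0.05 s, during which the arm holds its last target. There are 200 camera calls.

## Task

Hook the fingertips behind the far wall of the shallow black tray and slide it over the table towards you, without lifting it, until its near side rests squarely against the two rubber pads of the yellow stop bar, centred on the bar. Then stack the kit in the middle of the tray, the largest first and all lying lengthwise in the tray: the longer magazine on the tray's floor, the shorter magazine squarely centred on it, and the blue clear-lidded box squarely centred on top. Leave the jar, the tape roll and the steel block where they stand.

Things in the scene. Friction and masses are not known exactly. Their poses are not given: they have to be found in the camera images.
- stop_bar: Yellow bar 160 mm long (along its y), 30 mm high, screwed to the table between the robot and the tray; it does not move. Two black rubber pads at y = +-50 mm on its far side face +x. Origin on the table, midway between the pads, in the plane of the pads' faces; +x points away from the robot, towards the tray; z up.
- tray: Loose shallow open black tray with grey floor mat, 0.5 kg (may vary), 118 mm (x) by 188 mm (y) over its rolled rim, 25 mm high. Walls 4 mm thick, outer faces at x = +-55 and y = +-90 mm; the round rim (8 mm bar at height 21 mm) stands out to x = +-59 and y = +-94 mm. Inside 102 by 172 mm, floor 4 mm thick. Origin in the centre of its underside; +x points away from the robot (far wall at +x), z up. It stands 65 to 95 mm beyond the stop bar, a little askew and off centre.
- tray_front (a point): The middle of the tray's near side: the outermost line of the rim at tray x = -59 mm, at the height of the tray's underside. It meets the stop bar's origin when the tray is home.
- long_magazine: The longer of two metal-grey slotted strip magazines: 100 mm (x) by 50 mm (y) by 62 mm high, 0.22 kg, closed rigid sides at y = +-25 mm, open ends at x = +-50 mm, flat top. Origin in the centre of its underside, z up.
- short_magazine: The shorter of the two magazines, otherwise alike: 85 mm (x) by 50 mm (y) by 55 mm high, 0.19 kg, closed sides at y = +-25 mm. Origin in the centre of its underside, z up.
- blue_box: Blue box with a fixed clear lid, solid, 44 mm (x) by 70 mm (y, its length) by 30 mm high, 0.06 kg. Origin in the centre of its underside, z up.
- paste_jar: Bystander: white jar with blue cap, 42 mm across, 34 mm high. Origin in the centre of its underside.
- tape_roll: Bystander: roll of yellowish tape lying flat, 91 mm across, 20 mm high. Origin in the centre of its underside.
- height_block: Bystander: steel block 28 x 40 x 18 mm with a pin on top, 32 mm high in all. Origin in the centre of its underside.
Mind the look-alikes: they are no part of the job. What is shaped like the short_magazine but turquoise is not meant.

How it is judged:
On the way, in this order (a step that is already met when the one before it is completed fails the run):
1. the tray has slid at least 40 mm while the fingers press on it from behind its far wall (distance of tray from where it was at the start of the episode above 0.04 m and contact force between the fingers and tray above 0.3 N and x of the grasp point in the frame of tray above 0.035 m), for 0.05 s.
2. the tray stands against the stop bar's pads, square and centred (x of tray_front in the frame of stop_bar between -0.006 and 0.01 m and y of tray_front in the frame of stop_bar between -0.02 and 0.02 m and angle between the x axis of tray and the x axis of stop_bar, either way round below 0.1 rad and height (world z) of tray below 0.006 m and angle between tray's own z axis and vertical below 0.04 rad), for 0.2 s.
3. the longer magazine stands released on the tray's floor, lengthwise in its middle (all of step 2 and x of long_magazine in the frame of tray between -0.02 and 0.02 m and y of long_magazine in the frame of tray between -0.03 and 0.03 m and z of long_magazine in the frame of tray between 0 and 0.008 m and angle between the x axis of long_magazine and the y axis of tray, either way round below 0.15 rad and angle between long_magazine's own z axis and vertical below 0.06 rad and contact force between the fingers and long_magazine below 0.2 N), for 0.2 s.
4. the shorter magazine stands released and squarely on the longer one (x of long_magazine in the frame of tray between -0.02 and 0.02 m and y of long_magazine in the frame of tray between -0.03 and 0.03 m and z of long_magazine in the frame of tray between 0 and 0.008 m and angle between the x axis of long_magazine and the y axis of tray, either way round below 0.15 rad and angle between each of long_magazine, short_magazine's own z axis and vertical below 0.06 rad and contact force between the fingers and long_magazine below 0.2 N and x of short_magazine in the frame of long_magazine between -0.01 and 0.01 m and y of short_magazine in the frame of long_magazine between -0.008 and 0.008 m and z of short_magazine in the frame of long_magazine between 0.058 and 0.066 m and angle between the x axis of short_magazine and the x axis of long_magazine, either way round below 0.15 rad and contact force between the fingers and short_magazine below 0.2 N), for 0.2 s.
5. the blue box stands released and squarely on the shorter magazine (x of short_magazine in the frame of long_magazine between -0.01 and 0.01 m and y of short_magazine in the frame of long_magazine between -0.008 and 0.008 m and z of short_magazine in the frame of long_magazine between 0.058 and 0.066 m and angle between the x axis of short_magazine and the x axis of long_magazine, either way round below 0.15 rad and angle between each of short_magazine, blue_box's own z axis and vertical below 0.06 rad and contact force between the fingers and short_magazine below 0.2 N and x of blue_box in the frame of short_magazine between -0.01 and 0.01 m and y of blue_box in the frame of short_magazine between -0.008 and 0.008 m and z of blue_box in the frame of short_magazine between 0.051 and 0.059 m and angle between the y axis of blue_box and the x axis of short_magazine, either way round below 0.15 rad and contact force between the fingers and blue_box below 0.2 N), for 0.2 s.
At the end, for the whole second after the job is handed in: Tray flat, rim within 10 mm of the pads, 20 mm of centred, 0.10 rad of square. Long magazine on its floor within 20 mm across, 30 mm along of the middle; short one on it, box on that, each centred within 10 mm along, 8 mm across, lengthwise within 0.15 rad, upright, released, at rest (all of step 3 and all of step 5 and linear speed of each of tray, long_magazine, short_magazine, blue_box below 0.02 m/s); the robot touches nothing.
It fails at once if the tray is lifted or tipped (height (world z) of tray above 0.015 m or angle between tray's own z axis and vertical above 0.2 rad).
It fails at once if a bystander (paste jar) is displaced by more than 20 mm (distance of paste_jar from where it was at the start of the episode above 0.02 m).
It fails at once if a bystander (tape roll) is displaced by more than 20 mm (distance of tape_roll from where it was at the start of the episode above 0.02 m).
It fails at once if a bystander (height block) is displaced by more than 20 mm (distance of height_block from where it was at the start of the episode above 0.02 m).
It also fails if it takes over 72 s, if anything falls off the work surface, if the arm or the gripper's body presses on something with over 40 N, if the wrist force passes 120 N, or if a joint passes its speed limit or range.

## Working session

There is one attempt and no reset: what is moved stays moved. The work goes in short steps, Python scripts to look and compute and a shell command to move; the robot and the scene stay as the last step left them, time stands still between calls to the robot, and variables do not carry over. Pictures are saved under pics/ and viewed, about 8 in all and at most 12, crops included, and the job is handed in when it is done.

```bash
mkdir -p pics
cat > h.py <<'E'
import numpy as np, cv2
from bench import r
def world(c):
    z=c["z_map"]; v,u=np.mgrid[:z.shape[0],:z.shape[1]]
    K=c["K"]; P=np.stack([(u-K[0,2])/K[0,0]*z,(v-K[1,2])/K[1,1]*z,z],-1)
    return (P-c["t"])@c["R"]
E
python3 - <<'E'
from h import *
s=r.read_state(); print({k:np.round(v,3) for k,v in s.items()}, r.nose_length)
for n in("top","scene"):
    c=r.camera(n); cv2.imwrite(f"pics/{n}0.png",c["pixels"]); np.savez(f"{n}0.npz",**c); W=world(c); print(n,-c["R"].T@c["t"],W[200,320],(c["z_map"]==0).mean())
E
```

```text
{'time': np.float64(0.0), 'joint_positions': array([ 1.129,  0.333, -0.065,  1.461,  0.022,  1.35 , -0.088]), 'joint_vel': array([0.   , 0.001, 0.001, 0.002, 0.   , 0.001, 0.   ]), 'joint_torque': array([-1.0000e-03, -6.2325e+01,  2.4000e-02, -3.8991e+01, -6.1000e-02,
        3.9000e-02,  0.0000e+00]), 'ee_pos': array([ 0.254, -0.571,  0.247]), 'eef_rot': array([ 0.839, -0.545, -0.001, -0.   ]), 'ft_force': array([ 0.272, -0.057,  0.426]), 'torque': array([ 0.012,  0.017, -0.002]), 'width': np.float64(0.087)} 0.025
top [ 0.38616169 -0.02170445  1.02030365] [ 0.47825087 -0.05866363 -0.00198716] 0.004046875
scene [-0.17170748  0.47576262  0.61311489] [ 4.56551599e-01 -5.20680495e-02  2.26686743e-04] 0.03210546875
```

View pics/top0.png

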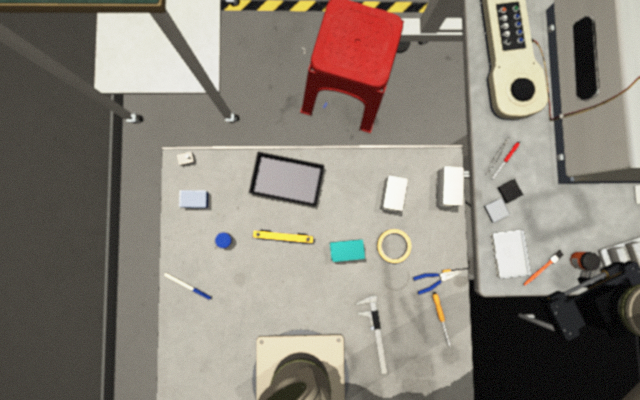

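View pics/scene0.png

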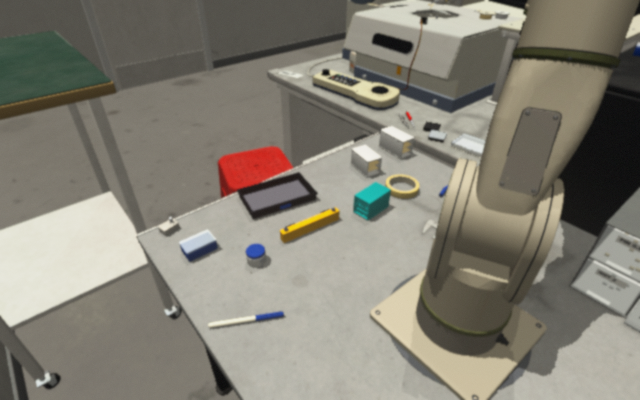

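The top view shows the tray at (287,180), the stop bar at (284,237), the blue box at (193,199), the jar at (223,241), the tape at (394,246) and the block at (186,158). The two magazines are at (395,193) and (452,186), and the turquoise decoy is at (347,250). Next I measure them using depth and colour.

```bash
cat >> h.py <<'E'
def rect(P):
    (c,wh,a)=cv2.minAreaRect(P[:,:2].astype(np.float32)*1000)
    if wh[0]<wh[1]: wh=wh[::-1]; a+=90
    return np.round(c,1),np.round(wh,1),round((a+90)%180-90,1)   # mm, angle of LONG side vs world x
def blobs(c,zlo,zhi,x=(.25,.8),y=(-.6,.45),mask=None,amin=25):
    W=world(c); m=(W[...,2]>zlo)&(W[...,2]<zhi)&(W[...,0]>x[0])&(W[...,0]<x[1])&(W[...,1]>y[0])&(W[...,1]<y[1])&(c["z_map"]>0)
    if mask is not None: m&=mask
    n,l,st,ce=cv2.connectedComponentsWithStats(m.astype(np.uint8))
    for i in range(1,n):
        if st[i,4]>=amin:
            P=W[l==i]; print(st[i,4],ce[i].round(0),rect(P),"z med/max",np.round([np.median(P[:,2]),P[:,2].max()],4),"mean",P[:,:2].mean(0).round(4))
E
python3 - <<'E'
from h import *
for n in("top","scene"):
    c=dict(np.load(f"{n}0.npz")); print(n)
    hsv=cv2.cvtColor(c["pixels"],cv2.COLOR_BGR2HSV)
    for lo,hi in((.045,.08),(.012,.04)): print(lo);blobs(c,lo,hi)
    print("yellow");blobs(c,.02,.04,mask=cv2.inRange(hsv,(18,120,80),(35,255,255))>0)
    print("dark");blobs(c,-.01,.04,x=(.45,.75),y=(-.1,.25),mask=hsv[...,2]<70)
    W=world(c); m=(hsv[...,2]>0)&(abs(W[...,0]-.35)<.05)&(abs(W[...,1]-.1)<.1); print("table z",np.median(W[m][:,2]))
E
```

```text
top
0.045
1013 [504.  99.] (array([ 744.5, -563. ]), array([116.5,  66.7]), 4.8) z med/max [0.0729 0.0799] mean [ 0.7389 -0.5545]
789 [452. 186.] (array([ 506.5, -409.2]), array([100.4,  51.9]), -4.1) z med/max [0.0621 0.067 ] mean [ 0.5062 -0.4069]
621 [395. 193.] (array([ 489.5, -256.7]), array([85.3, 50.9]), -11.6) z med/max [0.0551 0.0602] mean [ 0.4893 -0.256 ]
1192 [511. 254.] (array([ 323.7, -560.9]), array([119.8,  85.3]), 5.5) z med/max [0.0474 0.0534] mean [ 0.3249 -0.5609]
631 [348. 251.] (array([ 339.9, -127. ]), array([84.7, 50.3]), -85.1) z med/max [0.0552 0.06  ] mean [ 0.3403 -0.127 ]
0.012
6414 [490. 179.] (array([ 524.7, -538.8]), array([549.4, 122.2]), 0.0) z med/max [0.0283 0.04  ] mean [ 0.531  -0.5248]
164 [185. 159.] (array([594.8, 308.6]), array([39.9, 28.5]), -77.0) z med/max [0.0184 0.0331] mean [0.594  0.3075]
675 [286. 178.] (array([535.1,  32.2]), array([188. , 117.8]), 78.0) z med/max [0.0241 0.0305] mean [0.5374 0.0336]
131 [439. 187.] (array([ 507.7, -385.2]), array([99.1,  4.1]), -3.6) z med/max [0.0262 0.0399] mean [ 0.5081 -0.3851]
61 [384. 193.] (a
[... 2430 characters left out ...]
.1]), array([161.7,  25.9]), 83.7) z med/max [0.0293 0.0365] mean [0.3761 0.0489]
180 [168. 225.] (array([595.8, 309.4]), array([40.9, 31.4]), -77.5) z med/max [0.0192 0.0339] mean [0.5922 0.3102]
654 [198. 244.] (array([483.5, 284.3]), array([70.5, 49.4]), 89.9) z med/max [0.0307 0.0345] mean [0.4767 0.2861]
353 [255. 254.] (array([371.4, 202. ]), array([42.3, 41.4]), -30.4) z med/max [0.0343 0.038 ] mean [0.366  0.2048]
yellow
509 [309. 222.] (array([380.5,  44.2]), array([159.6,  23.5]), 84.4) z med/max [0.0302 0.036 ] mean [0.3767 0.0485]
dark
1021 [278. 195.] (array([533.9,  35.4]), array([183.9, 117.7]), 77.7) z med/max [0.0169 0.0285] mean [0.528  0.0324]
table z 0.0008517028430799903
```

Run:
```python
from h import *
c=dict(np.load("top0.npz")); W=world(c)
for u in (240,287,300):
    print(u,[tuple(np.round(W[v,u],3)) for v in range(138,158,1)][::1][:20] if u==287 else [tuple(np.round(W[v,u,[0,2]],3)) for v in range(140,156)])
# bar profile in bar frame, pads
for n in("top","scene"):
    c=dict(np.load(f"{n}0.npz")); W=world(c); a=np.deg2rad(-6.1); d=W[...,:2]-[.3806,.0428]
    bx=d@[np.cos(a),np.sin(a)]; by=d@[-np.sin(a),np.cos(a)]
    for lo,hi in((-62,-38),(-25,25),(38,62)):
        m=(by>lo/1e3)&(by<hi/1e3)&(abs(bx)<.04)&(W[...,2]>.008)&(W[...,2]<.04); print(n,lo,(np.percentile(bx[m],[0,2,98,100])*1e3).round(1))
```

```text
240 [(np.float64(0.826), np.float64(-0.685)), (np.float64(0.82), np.float64(-0.681)), (np.float64(0.815), np.float64(-0.68)), (np.float64(0.808), np.float64(-0.67)), (np.float64(0.804), np.float64(-0.675)), (np.float64(0.801), np.float64(-0.678)), (np.float64(0.796), np.float64(-0.68)), (np.float64(0.629), np.float64(0.003)), (np.float64(0.626), np.float64(0.001)), (np.float64(0.625), np.float64(-0.004)), (np.float64(0.621), np.float64(-0.001)), (np.float64(0.618), np.float64(0.002)), (np.float64(0.616), np.float64(-0.003)), (np.float64(0.612), np.float64(0.001)), (np.float64(0.609), np.float64(0.001)), (np.float64(0.607), np.float64(-0.001))]
287 [(np.float64(0.833), np.float64(0.067), np.float64(-0.681)), (np.float64(0.829), np.float64(0.068), np.float64(-0.686)), (np.float64(0.823), np.float64(0.067), np.float64(-0.678)), (np.float64(0.819), np.float64(0.068), np.float64(-0.684)), (np.float64(0.814), np.float64(0.068), np.float64(-0.682)), (np.float64(0.808), np.float64(0.067), np.float64(-0.677)), (np.float64(0.807), np.float64(0.068), np.float64(-0.69)), (np.float64(0.8), np.flo
[... 902 characters left out ...]
.679)), (np.float64(0.804), np.float64(-0.682)), (np.float64(0.799), np.float64(-0.68)), (np.float64(0.793), np.float64(-0.677)), (np.float64(0.628), np.float64(0.002)), (np.float64(0.624), np.float64(0.003)), (np.float64(0.623), np.float64(-0.003)), (np.float64(0.62), np.float64(-0.002)), (np.float64(0.617), np.float64(-0.002)), (np.float64(0.614), np.float64(-0.002)), (np.float64(0.611), np.float64(-0.0)), (np.float64(0.608), np.float64(0.001)), (np.float64(0.606), np.float64(-0.004))]
top -62 [-11.2 -10.6  11.3  11.7]
top -25 [-11.1 -10.5   6.5   6.7]
top 38 [-11.  -10.6  11.3  11.7]
scene -62 [-12.1 -11.1  10.5  12.1]
scene -25 [-12.6 -11.2   6.3   8.3]
scene 38 [-11.8 -11.2  11.3  13.5]
```

```bash
python3 -m creep '[{"x":0.03,"y":0.05,"spin":-5},{"x":0.06,"y":0.1,"spin":-12},{"x":0.09,"y":0.15,"spin":-20},{"x":0.12,"y":0.2,"spin":-28},{"x":0.15,"y":0.25,"spin":-36},{"x":0.18,"y":0.3,"spin":-36},{"x":0.21,"y":0.35,"spin":-36},{"x":0.24,"y":0.4,"spin":-36},{"x":0.27,"y":0.45,"spin":-36},{"x":0.30,"y":0.5,"spin":-36},{"x":0.34,"y":0.55,"spin":-36},{"x":0.37,"y":0.585,"spin":-36}]'
```

```text
invalid input at $[0]: expected keys x, y, z, spin
```

```bash
python3 -m creep '[{"x":0.03,"y":0.05,"z":0,"spin":-5},{"x":0.06,"y":0.1,"z":0,"spin":-12},{"x":0.09,"y":0.15,"z":0,"spin":-20},{"x":0.12,"y":0.2,"z":0,"spin":-28},{"x":0.15,"y":0.25,"z":0,"spin":-36},{"x":0.18,"y":0.3,"z":0,"spin":-36},{"x":0.21,"y":0.35,"z":0,"spin":-36},{"x":0.24,"y":0.4,"z":0,"spin":-36},{"x":0.27,"y":0.45,"z":0,"spin":-36},{"x":0.30,"y":0.5,"z":0,"spin":-36},{"x":0.34,"y":0.55,"z":0,"spin":-36},{"x":0.37,"y":0.585,"z":0,"spin":-36}]'
```

```text
time: 1.6
ee_pos: [0.625, 0.0166, 0.2472]
eef_rot: [-0.63, 0.777, 0.0, 0.0]
ft_force: [0.1, -0.1, 1.3]
width: 0.0872
```

```bash
python3 -m creep '[{"x":0,"y":0,"z":-0.05,"spin":0},{"x":0,"y":0,"z":-0.1,"spin":0},{"x":0,"y":0,"z":-0.15,"spin":0},{"x":0,"y":0,"z":-0.18,"spin":0},{"x":0,"y":0,"z":-0.2,"spin":0},{"x":0,"y":0,"z":-0.213,"spin":0},{"x":0,"y":0,"z":-0.213,"spin":0},{"x":0,"y":0,"z":-0.213,"spin":0}]'
```

```text
time: 2.6
ee_pos: [0.625, 0.0141, 0.0358]
eef_rot: [-0.629, 0.777, -0.001, 0.001]
ft_force: [0.8, -0.1, 0.6]
width: 0.0872
```

```bash
python3 -m creep '[{"x":-0.010,"y":0.002,"z":0,"spin":0},{"x":-0.018,"y":0.004,"z":0,"spin":0},{"x":-0.024,"y":0.005,"z":0,"spin":0},{"x":-0.030,"y":0.006,"z":0,"spin":0.5},{"x":-0.036,"y":0.007,"z":0,"spin":1},{"x":-0.042,"y":0.008,"z":0,"spin":1.5},{"x":-0.048,"y":0.009,"z":0,"spin":2},{"x":-0.054,"y":0.010,"z":0,"spin":2.5},{"x":-0.060,"y":0.011,"z":0,"spin":3},{"x":-0.066,"y":0.012,"z":0,"spin":3.5},{"x":-0.072,"y":0.012,"z":0,"spin":4}]'
python3 - <<'E'
from h import *
c=r.camera("scene"); cv2.imwrite("pics/s1.png",c["pixels"]); blobs(c,.012,.028,x=(.38,.66),y=(-.09,.17),amin=200)
c=r.camera("top"); blobs(c,.012,.028,x=(.38,.66),y=(-.09,.17),amin=50)
E
```

```text
time: 3.98
ee_pos: [0.5521, 0.0263, 0.0348]
eef_rot: [-0.656, 0.754, -0.0, 0.0]
ft_force: [4.9, -0.3, 3.5]
width: 0.0867
913 [287. 202.] (array([492.7,  34.8]), array([188.2, 140.2]), 81.7) z med/max [0.0231 0.0279] mean [0.484  0.0352]
186 [256. 204.] (array([470.7, 118.3]), array([113.9,  55.1]), 23.6) z med/max [0.0237 0.0278] mean [0.4682 0.1158]
```

View pics/s1.png

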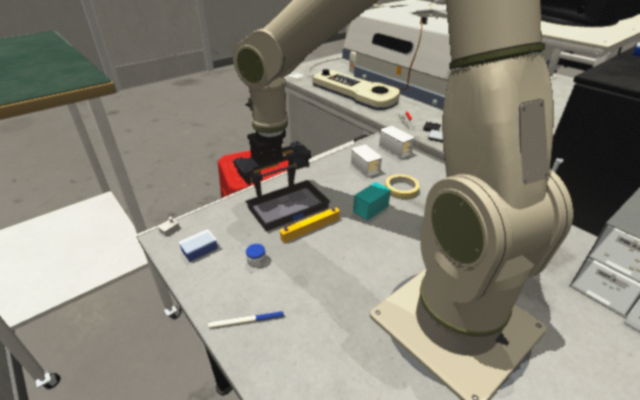

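The fingers at (275,190) press squarely on the far wall and the tray at (288,205) is following. I now pull it home.

```bash
python3 -m creep '[{"x":-0.006,"y":0.000,"z":0,"spin":0.5},{"x":-0.012,"y":0.001,"z":0,"spin":1},{"x":-0.018,"y":0.001,"z":0,"spin":1.5},{"x":-0.023,"y":0.002,"z":0,"spin":1.9},{"x":-0.027,"y":0.002,"z":0,"spin":1.9},{"x":-0.030,"y":0.002,"z":0,"spin":1.9},{"x":-0.032,"y":0.002,"z":0,"spin":1.9},{"x":-0.034,"y":0.002,"z":0,"spin":1.9},{"x":-0.035,"y":0.002,"z":0,"spin":1.9},{"x":-0.035,"y":0.002,"z":0,"spin":1.9}]'
python3 - <<'E'
from h import *
c=r.camera("scene"); blobs(c,.012,.026,x=(.398,.66),y=(-.09,.17),amin=200)
E
```

```text
time: 5.32
ee_pos: [0.5205, 0.0278, 0.0358]
eef_rot: [-0.668, 0.744, -0.002, 0.003]
ft_force: [14.8, -0.5, -2.9]
width: 0.087
380 [293. 198.] (array([488. ,  20.5]), array([203.9,  91.7]), 61.2) z med/max [0.02  0.026] mean [0.4882 0.0136]
```

```bash
python3 -m creep '[{"x":0.015,"y":-0.001,"z":0,"spin":0},{"x":0.03,"y":-0.003,"z":0,"spin":0},{"x":0.03,"y":-0.003,"z":0.05,"spin":0},{"x":0.03,"y":-0.003,"z":0.11,"spin":0},{"x":0.03,"y":-0.05,"z":0.15,"spin":0},{"x":0.025,"y":-0.11,"z":0.15,"spin":0},{"x":0.02,"y":-0.17,"z":0.15,"spin":1},{"x":0.01,"y":-0.23,"z":0.15,"spin":2},{"x":0,"y":-0.29,"z":0.15,"spin":2},{"x":-0.005,"y":-0.35,"z":0.15,"spin":2},{"x":-0.012,"y":-0.40,"z":0.15,"spin":2},{"x":-0.012,"y":-0.434,"z":0.15,"spin":2}]' 0.07
python3 - <<'E'
from h import *
c=r.camera("top"); blobs(c,.012,.028,x=(.396,.66),y=(-.09,.17),amin=50)
c=r.camera("scene"); blobs(c,.012,.028,x=(.396,.66),y=(-.09,.17),amin=50); blobs(c,.05,.07,y=(-.47,-.2))
c=r.camera("wrist"); cv2.imwrite("pics/w1.png",c["pixels"]);blobs(c,.05,.07,y=(-.47,-.2))
print(r.read_state()["joint_positions"].round(2),r.read_state()["ee_pos"].round(4))
E
```

```text
time: 6.88
ee_pos: [0.503, -0.4083, 0.1836]
eef_rot: [-0.68, 0.733, 0.001, -0.001]
ft_force: [-0.4, 0.1, 0.5]
width: 0.0697
553 [282. 205.] (array([450.1,  34.5]), array([188.1, 119.8]), 84.0) z med/max [0.024  0.0279] mean [0.4632 0.0454]
621 [288. 203.] (array([451.7,  35.6]), array([188.6, 118.4]), 83.9) z med/max [0.0235 0.028 ] mean [0.4761 0.0359]
340 [396. 135.] (array([ 507.7, -408.7]), array([103.3,  53.7]), -3.5) z med/max [0.0627 0.0662] mean [ 0.5045 -0.4025]
294 [366. 154.] (array([ 490.7, -255.5]), array([87.6, 52.6]), -12.3) z med/max [0.056 0.059] mean [ 0.4882 -0.2531]
5284 [317. 192.] (array([ 507.4, -409.6]), array([100.1,  50.1]), -4.4) z med/max [0.0617 0.064 ] mean [ 0.5105 -0.4099]
3364 [167. 212.] (array([ 497.5, -258.4]), array([71.4, 51. ]), -11.2) z med/max [0.0547 0.0567] mean [ 0.5003 -0.2594]
[ 0.82  0.44 -0.28  1.46  0.12  1.26 -1.12] [ 0.5036 -0.4072  0.1832]
```

View pics/w1.png

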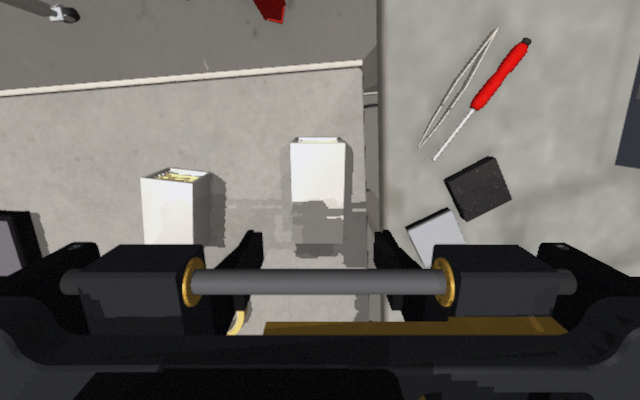

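The wrist view shows the long magazine centred between the fingers (318,190). The bench step is at column 370, just clear of the right finger. The tray measures square to the bar (84.0° against 84.0°). I'll grasp now.

```bash
python3 -m creep '[{"x":0.004,"y":-0.001,"z":-0.03,"spin":0},{"x":0.004,"y":-0.001,"z":-0.07,"spin":0},{"x":0.004,"y":-0.001,"z":-0.1,"spin":0},{"x":0.004,"y":-0.001,"z":-0.12,"spin":0},{"x":0.004,"y":-0.001,"z":-0.129,"spin":0},{"x":0.004,"y":-0.001,"z":-0.129,"spin":0},{"x":0.004,"y":-0.001,"z":-0.129,"spin":0}]'
python3 -m creep '[{"x":0,"y":0,"z":0,"spin":0},{"x":0,"y":0,"z":0,"spin":0},{"x":0,"y":0,"z":0,"spin":0},{"x":0,"y":0,"z":0,"spin":0},{"x":0,"y":0,"z":0,"spin":0}]' 0 20
```

```text
time: 7.9
ee_pos: [0.5098, -0.4073, 0.0568]
eef_rot: [-0.681, 0.732, -0.001, 0.0]
ft_force: [0.2, 0.3, 1.0]
width: 0.0696
time: 8.52
ee_pos: [0.5093, -0.4075, 0.056]
eef_rot: [-0.681, 0.732, -0.0, -0.0]
ft_force: [-0.8, -1.4, 3.8]
width: 0.0497
```

```bash
python3 -m creep '[{"x":0,"y":0,"z":0.03,"spin":0},{"x":0,"y":0,"z":0.08,"spin":0},{"x":0,"y":0.02,"z":0.13,"spin":0},{"x":0,"y":0.06,"z":0.14,"spin":8},{"x":0,"y":0.11,"z":0.14,"spin":18},{"x":-0.01,"y":0.16,"z":0.14,"spin":28},{"x":-0.02,"y":0.21,"z":0.14,"spin":38},{"x":-0.03,"y":0.26,"z":0.14,"spin":48},{"x":-0.04,"y":0.31,"z":0.14,"spin":58},{"x":-0.05,"y":0.36,"z":0.14,"spin":68},{"x":-0.055,"y":0.41,"z":0.14,"spin":78},{"x":-0.059,"y":0.444,"z":0.14,"spin":88}]'
python3 -m creep '[{"x":0,"y":0,"z":-0.02,"spin":0},{"x":0,"y":0,"z":-0.05,"spin":0},{"x":0,"y":0,"z":-0.08,"spin":0},{"x":0,"y":0,"z":-0.105,"spin":0},{"x":0,"y":0,"z":-0.115,"spin":0},{"x":0,"y":0,"z":-0.115,"spin":0},{"x":0,"y":0,"z":-0.115,"spin":0}]'
python3 - <<'E'
from h import *
c=r.camera("scene"); cv2.imwrite("pics/s2.png",c["pixels"][100:330,150:450].repeat(2,0).repeat(2,1)); print(r.read_state()["ee_pos"].round(4))
E
```

```text
time: 10.02
ee_pos: [0.4491, 0.0395, 0.1953]
eef_rot: [0.999, -0.049, -0.0, 0.0]
ft_force: [0.7, 0.1, -1.9]
width: 0.0502
time: 10.9
ee_pos: [0.4507, 0.0372, 0.0814]
eef_rot: [0.999, -0.053, 0.001, -0.0]
ft_force: [0.2, 0.6, -1.1]
width: 0.0497
[0.4508 0.0371 0.0815]
```

View pics/s2.png

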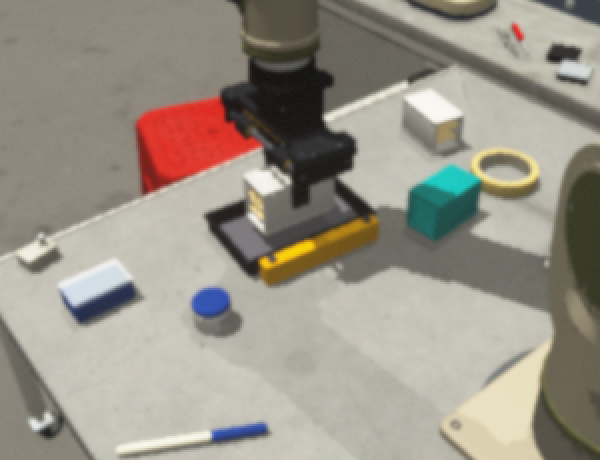

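The picture shows the magazine held lengthwise over the tray's middle at about (290,200). Next I lower it and release it.

```bash
python3 -m creep '[{"x":0,"y":0,"z":-0.008,"spin":0},{"x":0,"y":0,"z":-0.014,"spin":0},{"x":0,"y":0,"z":-0.018,"spin":0},{"x":0,"y":0,"z":-0.021,"spin":0},{"x":0,"y":0,"z":-0.021,"spin":0},{"x":0,"y":0,"z":-0.021,"spin":0}]'
python3 -m creep '[{"x":0,"y":0,"z":0,"spin":0},{"x":0,"y":0,"z":0,"spin":0},{"x":0,"y":0,"z":0,"spin":0},{"x":0,"y":0,"z":0,"spin":0}]' 0.07
```

```text
time: 11.7
ee_pos: [0.4502, 0.0371, 0.0596]
eef_rot: [0.999, -0.053, 0.0, -0.0]
ft_force: [-1.4, -1.0, -1.4]
width: 0.0496
time: 12.2
ee_pos: [0.4502, 0.037, 0.0596]
eef_rot: [0.999, -0.053, 0.0, -0.0]
ft_force: [-0.1, 0.1, -0.2]
width: 0.0694
```

```bash
python3 -m creep '[{"x":0,"y":0,"z":0.02,"spin":0},{"x":0,"y":0,"z":0.07,"spin":0},{"x":0,"y":-0.01,"z":0.12,"spin":0},{"x":0,"y":-0.04,"z":0.14,"spin":-10},{"x":0.005,"y":-0.07,"z":0.14,"spin":-20},{"x":0.01,"y":-0.1,"z":0.14,"spin":-30},{"x":0.015,"y":-0.13,"z":0.14,"spin":-40},{"x":0.02,"y":-0.16,"z":0.14,"spin":-50},{"x":0.025,"y":-0.20,"z":0.14,"spin":-60},{"x":0.03,"y":-0.24,"z":0.14,"spin":-70},{"x":0.035,"y":-0.27,"z":0.14,"spin":-80},{"x":0.039,"y":-0.293,"z":0.14,"spin":-90}]'
python3 -m creep '[{"x":0,"y":0,"z":0,"spin":-5.6},{"x":0,"y":0,"z":0,"spin":-5.6},{"x":0,"y":0,"z":0,"spin":-5.6}]'
python3 - <<'E'
from h import *
c=r.camera("top"); blobs(c,.012,.028,x=(.396,.66),y=(-.09,.17),amin=50); print("mag");blobs(c,.058,.074,x=(.396,.66),y=(-.09,.17),amin=50)
c=r.camera("scene"); blobs(c,.012,.028,x=(.396,.66),y=(-.09,.17),amin=50);print("mag");blobs(c,.058,.074,x=(.396,.66),y=(-.09,.17),amin=50)
c=r.camera("wrist"); blobs(c,.05,.06,y=(-.35,-.15)); print(r.read_state()["ee_pos"].round(4),r.read_state()["eef_rot"].round(3))
E
```

```text
time: 13.7
ee_pos: [0.4891, -0.2575, 0.1993]
eef_rot: [-0.666, 0.746, 0.0, -0.0]
ft_force: [0.1, 0.7, -0.1]
width: 0.0701
time: 14.08
ee_pos: [0.4892, -0.2556, 0.1996]
eef_rot: [-0.632, 0.775, 0.0, -0.0]
ft_force: [-0.3, -0.5, 0.4]
width: 0.0704
550 [282. 205.] (array([450.7,  34.5]), array([187.7, 118.5]), 83.7) z med/max [0.024  0.0279] mean [0.4635 0.0454]
mag
746 [285. 209.] (array([449.2,  34.9]), array([100. ,  49.9]), 83.7) z med/max [0.0661 0.0712] mean [0.449  0.0349]
131 [323. 196.] (array([447.7, -53.5]), array([103.1,  10.2]), -4.2) z med/max [0.0235 0.0278] mean [ 0.4436 -0.0518]
261 [266. 216.] (array([458.1, 100.2]), array([117.9,  57.9]), -7.0) z med/max [0.0245 0.0279] mean [0.4688 0.1101]
172 [299. 213.] (array([427.6,  39.5]), array([98.7,  7.6]), 85.3) z med/max [0.0199 0.028 ] mean [0.4264 0.0398]
mag
605 [294. 194.] (array([449.6,  35.3]), array([101.4,  53.8]), 84.5) z med/max [0.0671 0.0698] mean [0.4463 0.0385]
3804 [318. 191.] (array([ 490.4, -256.8]), array([85.7, 50. ]), -11.3) z med/max [0.0546 0.0574] mean [ 0.4928 -0.2572]
369 [261. 316.] (array([ 349. , -159.6]), array([41.5, 19.1]), -0.1) z med/max [0.0547 0.0569] mean [ 0.3543 -0.1586]
[ 0.4892 -0.2557  0.1997] [-0.632  0.775 -0.    -0.   ]
```

```bash
python3 -m creep '[{"x":0.001,"y":-0.001,"z":-0.05,"spin":0},{"x":0.001,"y":-0.001,"z":-0.09,"spin":0},{"x":0.001,"y":-0.001,"z":-0.125,"spin":0},{"x":0.001,"y":-0.001,"z":-0.145,"spin":0},{"x":0.001,"y":-0.001,"z":-0.153,"spin":0},{"x":0.001,"y":-0.001,"z":-0.153,"spin":0},{"x":0.001,"y":-0.001,"z":-0.153,"spin":0}]'
python3 -m creep '[{"x":0,"y":0,"z":0,"spin":0},{"x":0,"y":0,"z":0,"spin":0},{"x":0,"y":0,"z":0,"spin":0},{"x":0,"y":0,"z":0,"spin":0},{"x":0,"y":0,"z":0,"spin":0}]' 0 20
```

```text
time: 15.1
ee_pos: [0.4908, -0.2573, 0.0476]
eef_rot: [-0.631, 0.775, -0.001, 0.0]
ft_force: [0.3, -0.3, -0.0]
width: 0.0695
time: 15.72
ee_pos: [0.4903, -0.2571, 0.0468]
eef_rot: [-0.631, 0.776, -0.0, -0.0]
ft_force: [-0.5, 0.0, 3.6]
width: 0.0496
```

```bash
python3 -m creep '[{"x":0,"y":0,"z":0.04,"spin":0},{"x":0,"y":0,"z":0.09,"spin":0},{"x":0,"y":0.01,"z":0.13,"spin":6},{"x":0,"y":0.03,"z":0.15,"spin":16},{"x":-0.005,"y":0.06,"z":0.15,"spin":26},{"x":-0.01,"y":0.09,"z":0.15,"spin":36},{"x":-0.015,"y":0.12,"z":0.15,"spin":46},{"x":-0.02,"y":0.16,"z":0.15,"spin":56},{"x":-0.025,"y":0.2,"z":0.15,"spin":66},{"x":-0.03,"y":0.24,"z":0.15,"spin":76},{"x":-0.036,"y":0.27,"z":0.15,"spin":86},{"x":-0.041,"y":0.292,"z":0.15,"spin":95.6}]'
python3 -m creep '[{"x":0,"y":0,"z":-0.01,"spin":0},{"x":0,"y":0,"z":-0.03,"spin":0},{"x":0,"y":0,"z":-0.05,"spin":0},{"x":0,"y":0,"z":-0.065,"spin":0},{"x":0,"y":0,"z":-0.065,"spin":0},{"x":0,"y":0,"z":-0.065,"spin":0}]'
python3 - <<'E'
from h import *
c=r.camera("scene"); cv2.imwrite("pics/s3.png",c["pixels"][100:330,150:450].repeat(2,0).repeat(2,1)); print(r.read_state()["ee_pos"].round(4))
E
```

```text
time: 17.23
ee_pos: [0.4485, 0.0365, 0.1963]
eef_rot: [0.999, -0.05, -0.0, 0.0]
ft_force: [0.8, 0.4, -1.5]
width: 0.0501
time: 17.98
ee_pos: [0.4495, 0.0349, 0.132]
eef_rot: [0.999, -0.054, 0.0, -0.0]
ft_force: [0.5, 0.6, -1.0]
width: 0.0501
[0.4497 0.0349 0.1322]
```

View pics/s3.png

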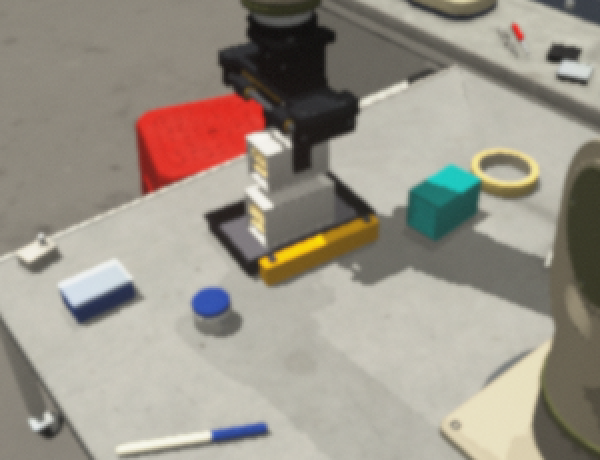

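The short magazine hangs aligned over the long one (column 290, gap at row 180). I lower it about 19 mm.

```bash
python3 -m creep '[{"x":0,"y":0,"z":-0.008,"spin":0},{"x":0,"y":0,"z":-0.014,"spin":0},{"x":0,"y":0,"z":-0.017,"spin":0},{"x":0,"y":0,"z":-0.019,"spin":0},{"x":0,"y":0,"z":-0.019,"spin":0},{"x":0,"y":0,"z":-0.019,"spin":0}]'
python3 -m creep '[{"x":0,"y":0,"z":0,"spin":0},{"x":0,"y":0,"z":0,"spin":0},{"x":0,"y":0,"z":0,"spin":0},{"x":0,"y":0,"z":0,"spin":0}]' 0.07
```

```text
time: 18.77
ee_pos: [0.4493, 0.0351, 0.1128]
eef_rot: [0.999, -0.053, 0.0, 0.0]
ft_force: [-1.7, -0.5, 2.1]
width: 0.05
time: 19.27
ee_pos: [0.4492, 0.035, 0.1126]
eef_rot: [0.999, -0.053, 0.0, -0.0]
ft_force: [0.3, 0.0, -0.2]
width: 0.0696
```

```bash
python3 -m creep '[{"x":0,"y":0,"z":0.02,"spin":0},{"x":0,"y":0,"z":0.06,"spin":0},{"x":0,"y":0.0,"z":0.1,"spin":0},{"x":0.005,"y":0.04,"z":0.1,"spin":2},{"x":0.01,"y":0.09,"z":0.1,"spin":4},{"x":0.02,"y":0.14,"z":0.1,"spin":5.5},{"x":0.025,"y":0.19,"z":0.1,"spin":5.5},{"x":0.03,"y":0.23,"z":0.1,"spin":5.5},{"x":0.033,"y":0.248,"z":0.07,"spin":5.5},{"x":0.033,"y":0.248,"z":0.05,"spin":5.5},{"x":0.033,"y":0.248,"z":0.05,"spin":5.5}]'
python3 - <<'E'
from h import *
for n in("top","scene"):
    c=r.camera(n); print(n);blobs(c,.112,.130,x=(.396,.66),y=(-.09,.12),amin=50); blobs(c,.058,.074,x=(.396,.66),y=(-.09,.12),amin=20); print("tray"); blobs(c,.012,.028,x=(.396,.66),y=(-.09,.17),amin=50)
c=r.camera("wrist"); blobs(c,.022,.035,y=(.2,.36)); print(r.read_state()["ee_pos"].round(4),r.read_state()["eef_rot"].round(3)); cv2.imwrite("pics/w2.png",c["pixels"])
E
```

```text
time: 20.65
ee_pos: [0.4816, 0.2815, 0.161]
eef_rot: [1.0, -0.006, -0.001, 0.001]
ft_force: [0.5, -0.4, 0.3]
width: 0.0699
top
718 [284. 208.] (array([448.6,  34.9]), array([85., 50.]), 84.2) z med/max [0.1213 0.1263] mean [0.4483 0.0349]
59 [303. 211.] (array([444.1, -10.6]), array([47.1,  8.4]), -5.9) z med/max [0.0664 0.0709] mean [ 0.4435 -0.0107]
tray
562 [282. 205.] (array([450.4,  34.4]), array([187.8, 119.1]), 83.9) z med/max [0.0242 0.0279] mean [0.4633 0.0455]
scene
538 [294. 176.] (array([449.9,  36. ]), array([85.8, 53.7]), 84.8) z med/max [0.1219 0.1249] mean [0.4446 0.038 ]
285 [291. 198.] (array([433.6,  46.3]), array([109.3,  47. ]), 58.8) z med/max [0.0674 0.0739] mean [0.4379 0.054 ]
tray
122 [324. 197.] (array([442.6, -53.2]), array([92. ,  8.7]), -6.1) z med/max [0.0231 0.0275] mean [ 0.4387 -0.0515]
300 [270. 216.] (array([455.5,  78.6]), array([118.1, 102.8]), -5.3) z med/max [0.0249 0.0279] mean [0.4613 0.1046]
218 [295. 213.] (array([449.4,  37. ]), array([97.4, 51.6]), 84.2) z med/max [0.0207 0.0279] mean [0.4342 0.0474]
3020 [318. 194.] (array([483.4, 282.9]), array([70.4, 44.4]), 88.8) z med/max [0.0295 0.0316] mean [0.4835 0.2846]
83 [434. 178.] (array([597.7, 298.3]), array([8.3, 7.3]), -43.6) z med/max [0.0309 0.0326] mean [0.5968 0.2992]
318 [214. 258.] (array([370.7, 215.8]), array([25. , 16.1]), 37.4) z med/max [0.0333 0.035 ] mean [0.3722 0.2162]
[0.4828 0.2822 0.1636] [ 1.    -0.006  0.001 -0.   ]
```

View pics/w2.png

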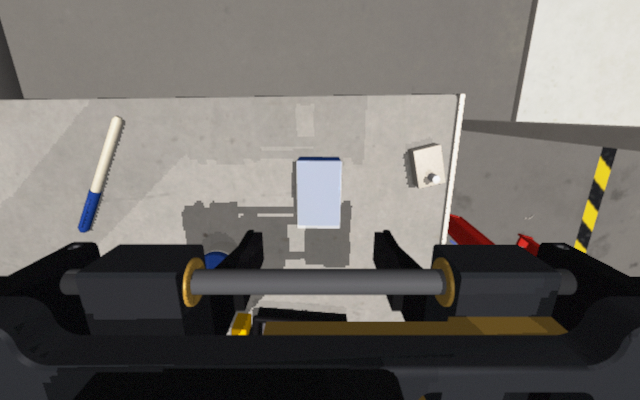

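The wrist view shows the box centred between the fingers (318,192), with the jar and block well clear. The short magazine sits centred on the long one in both views. Now I grasp the box.

```bash
python3 -m creep '[{"x":0,"y":0.001,"z":-0.04,"spin":0},{"x":0,"y":0.001,"z":-0.08,"spin":0},{"x":0,"y":0.001,"z":-0.11,"spin":0},{"x":0,"y":0.001,"z":-0.125,"spin":0},{"x":0,"y":0.001,"z":-0.133,"spin":0},{"x":0,"y":0.001,"z":-0.133,"spin":0},{"x":0,"y":0.001,"z":-0.133,"spin":0}]'
python3 -m creep '[{"x":0,"y":0,"z":0,"spin":0},{"x":0,"y":0,"z":0,"spin":0},{"x":0,"y":0,"z":0,"spin":0},{"x":0,"y":0,"z":0,"spin":0},{"x":0,"y":0,"z":0,"spin":0}]' 0 12
```

```text
time: 21.68
ee_pos: [0.4828, 0.2844, 0.0306]
eef_rot: [1.0, -0.005, 0.001, -0.0]
ft_force: [0.1, 0.7, -0.4]
width: 0.07
time: 22.3
ee_pos: [0.4823, 0.284, 0.0297]
eef_rot: [1.0, -0.005, 0.0, -0.0]
ft_force: [0.4, 0.1, 0.7]
width: 0.0443
```

```bash
python3 -m creep '[{"x":0,"y":0,"z":0.05,"spin":0},{"x":0,"y":0,"z":0.11,"spin":0},{"x":0,"y":-0.01,"z":0.16,"spin":0},{"x":-0.005,"y":-0.05,"z":0.17,"spin":-2},{"x":-0.01,"y":-0.1,"z":0.17,"spin":-4},{"x":-0.018,"y":-0.15,"z":0.17,"spin":-5.4},{"x":-0.025,"y":-0.2,"z":0.17,"spin":-5.4},{"x":-0.03,"y":-0.23,"z":0.17,"spin":-5.4},{"x":-0.033,"y":-0.248,"z":0.17,"spin":-5.4},{"x":-0.033,"y":-0.248,"z":0.15,"spin":-5.4},{"x":-0.033,"y":-0.248,"z":0.135,"spin":-5.4},{"x":-0.033,"y":-0.248,"z":0.135,"spin":-5.4}]'
python3 - <<'E'
from h import *
s=r.read_state(); print(s["ee_pos"].round(4),s["eef_rot"].round(3),s["width"])
c=r.camera("scene"); cv2.imwrite("pics/s4.png",c["pixels"][100:330,150:450].repeat(2,0).repeat(2,1))
E
```

```text
time: 23.8
ee_pos: [0.4484, 0.0363, 0.1636]
eef_rot: [0.999, -0.052, -0.001, -0.0]
ft_force: [0.4, -0.3, 0.6]
width: 0.044
[0.4484 0.0363 0.1636] [ 0.999 -0.052 -0.001 -0.   ] 0.044008583603944586
```

View pics/s4.png

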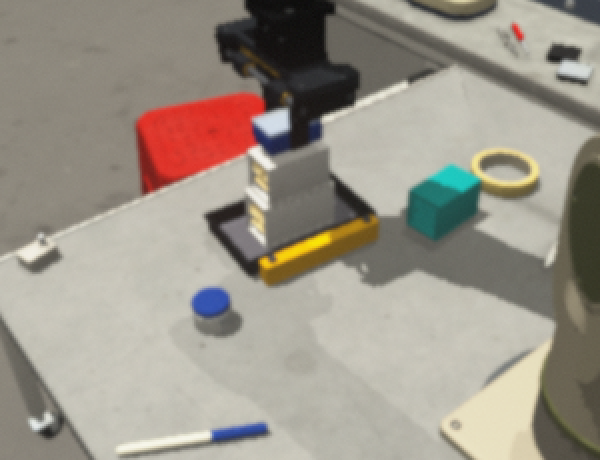

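The box hangs centred over the stack at about (288,130). I lower it gently.

```bash
python3 -m creep '[{"x":0.001,"y":0,"z":-0.006,"spin":0},{"x":0.001,"y":0,"z":-0.01,"spin":0},{"x":0.001,"y":0,"z":-0.012,"spin":0},{"x":0.001,"y":0,"z":-0.0135,"spin":0},{"x":0.001,"y":0,"z":-0.0135,"spin":0},{"x":0.001,"y":0,"z":-0.0135,"spin":0}]'
```

```text
time: 24.6
ee_pos: [0.4503, 0.036, 0.1512]
eef_rot: [0.999, -0.052, 0.0, 0.0]
ft_force: [0.8, 0.2, -0.3]
width: 0.044
```

```bash
python3 -m creep '[{"x":-0.0005,"y":0,"z":-0.0008,"spin":0},{"x":-0.0005,"y":0,"z":-0.0008,"spin":0},{"x":-0.0005,"y":0,"z":-0.0008,"spin":0}]'; python3 -m creep '[{"x":0,"y":0,"z":0,"spin":0},{"x":0,"y":0,"z":0,"spin":0},{"x":0,"y":0,"z":0,"spin":0},{"x":0,"y":0,"z":0,"spin":0}]' 0.07
python3 -m creep '[{"x":0,"y":0,"z":0.015,"spin":0},{"x":0,"y":0,"z":0.05,"spin":0},{"x":0,"y":0,"z":0.09,"spin":0},{"x":0.0,"y":-0.05,"z":0.1,"spin":0},{"x":0.0,"y":-0.1,"z":0.1,"spin":0},{"x":0.0,"y":-0.15,"z":0.1,"spin":0},{"x":0.0,"y":-0.2,"z":0.1,"spin":0},{"x":0.0,"y":-0.25,"z":0.1,"spin":0},{"x":0.0,"y":-0.25,"z":0.1,"spin":0},{"x":0.0,"y":-0.25,"z":0.1,"spin":0}]'
python3 - <<'E'
from h import *
for n in("top","scene"):
    c=r.camera(n); print(n)
    for lo,hi in((.142,.16),(.112,.130),(.058,.074),(.012,.028)): print(lo);blobs(c,lo,hi,x=(.396,.66),y=(-.09,.17),amin=20)
    if n=="top": cv2.imwrite("pics/t5.png",c["pixels"][130:290,150:450].repeat(2,0).repeat(2,1)); print("by");blobs(c,.012,.04,x=(.3,.62),y=(-.35,.4),amin=100)
print(r.read_state()["ee_pos"])
E
```

```text
time: 24.98
ee_pos: [0.4499, 0.036, 0.1506]
eef_rot: [0.999, -0.052, 0.0, 0.0]
ft_force: [-1.0, 0.1, 5.0]
width: 0.0445
time: 25.48
ee_pos: [0.4496, 0.036, 0.1502]
eef_rot: [0.999, -0.052, -0.0, -0.0]
ft_force: [-0.4, 0.0, 1.3]
width: 0.0686
time: 26.72
ee_pos: [0.4499, -0.2134, 0.251]
eef_rot: [0.999, -0.052, 0.0, -0.0]
ft_force: [0.1, 0.1, -0.3]
width: 0.07
top
0.142
561 [283. 207.] (array([449.2,  35.3]), array([70.2, 44.4]), 83.9) z med/max [0.1512 0.156 ] mean [0.4492 0.0351]
0.112
154 [287. 212.] (array([447.8,  35. ]), array([85. , 48.4]), 84.1) z med/max [0.1213 0.1298] mean [0.4393 0.0276]
0.058
62 [303. 211.] (array([444.1, -10.7]), array([47.4,  8.3]), -6.2) z med/max [0.0669 0.0729] mean [ 0.4443 -0.0108]
0.012
552 [282. 205.] (array([450.4,  34.5]), array([187.7, 118.9]), 83.7) z med/max [0.0242 0.0279] mean [0.4635 0.0453]
by
161 [185. 158.] (array([594.8, 308.5]), array([40. , 28.8]), -77.1) z med/max [0.0183 0.035 ] mean [0.5944 0.3076]
1112 [284. 220.] (array([439.4,  35.7]), array([187.7, 140.9]), 83.7) z med/max [0.0262 0.0372] mean [0.4235 0.039 ]
225 [224. 240.] 
[... 497 characters left out ...]
,  36.6]), array([99.9, 51.1]), 82.5) z med/max [0.0675 0.074 ] mean [0.4379 0.0539]
0.012
122 [324. 197.] (array([441.6, -53.1]), array([92.3,  8. ]), -6.0) z med/max [0.0233 0.0277] mean [ 0.4384 -0.0514]
258 [266. 215.] (array([459.1, 106.1]), array([119.8,  57.3]), -13.4) z med/max [0.0245 0.0279] mean [0.4714 0.1102]
173 [299. 213.] (array([426.7,  38.7]), array([99. ,  6.9]), 82.8) z med/max [0.0199 0.028 ] mean [0.4265 0.0397]
41 [277. 211.] (array([462.7,  77.5]), array([33.6, 11.1]), 2.2) z med/max [0.0225 0.0279] mean [0.4676 0.0787]
36 [297. 221.] (array([401.3,  69. ]), array([58.9,  8. ]), 87.0) z med/max [0.0261 0.028 ] mean [0.3999 0.067 ]
[ 0.45004898 -0.2127273   0.25086231]
```

View pics/t5.png

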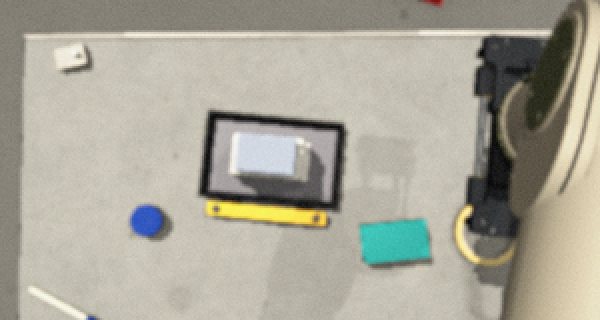

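The top view shows the tray against the bar, with the box and stack centred in it at (268,155), and the gripper clear on the right. Handing in.

```bash
python3 -c "from bench import r; print(r.close_job())"
```

```text
the job is handed in; nothing more can be done
None
```

The job is finished and handed in after about 27 s of robot time. I pulled the tray against the stop bar from behind its far wall. The long magazine, short magazine and blue box are stacked in the middle of it.

**Tray:** its front edge measures within about 1 mm of the pads and of the bar's centre, with an angle of 83.7–84.0° against the bar's 84.0°.

**Stack:** the centres agree with each other within about 2 mm, and all three parts sit at 83–85°. The top faces are at 66, 121 and 151 mm, as they should be. The last scene-view readings of the two magazines were partly hidden, so I took their positions from earlier, clearer views.

**Bystanders:** the jar and steel block read the same positions as at the start. The gripper partly hid the tape roll in the last top view, so I could not measure it fully. The arm only passed well above it.

No check failed or disagreed beyond the roughly 2 mm camera tolerance. The hand-in gives no verdict.

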